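# Move a die carrier over the end stops onto the next rail

## Task

On the rack with two rails end to end, make room first: move the carrier with the blue grip block along its own rail, right out to the dark collar at the outer end. Then lift the carrier with the red grip block over the yellow end stops and hang it on that same rail, between the end stop and the blue carrier, lowering it on gently rather than dropping it. Leave both carriers hanging straight and still, drop neither, and leave the other things where they are.

Things in the scene. Friction and masses are not known exactly. Their poses are not given: they have to be found in the camera images.
- rack: Fixed rack. Origin: underside centre of its 130 (x) x 560 (y) x 12 mm base plate; y along the rails, x away from the robot, z up. Two 14 x 14 mm steel rails at x = 0, tops at z 190 mm: y +30 to +250 mm and -30 to -250 mm, each on a blue post at its outer end. One carrier starts on each, red and blue either way round, 65 to 100 mm from the middle, yaw within 4 degrees of the rack's
- left_stop (a point): top centre of the yellow end stop at the inner end of the rack's +y rail: plate 8 mm thick along the rail, 14 mm wide, top 25 mm above the rail; the point is at y +34 mm in the rack's frame
- left_collar (a point): inner face of the dark collar (20 mm high above the rail, 20 mm wide) near the outer end of the +y rail, at rail-top height, y +218 mm in the rack's frame; a carrier against it has its origin at y +203 mm
- right_stop (a point): top centre of the yellow end stop at the inner end of the rack's -y rail: plate 8 mm thick along the rail, 14 mm wide, top 25 mm above the rail; the point is at y -34 mm in the rack's frame
- right_collar (a point): inner face of the dark collar (20 mm high above the rail, 20 mm wide) near the outer end of the -y rail, at rail-top height, y -218 mm in the rack's frame; a carrier against it has its origin at y -203 mm
- red_carrier: Red carrier, a loose aluminium C-hook 30 mm wide along the rail, about 0.55 kg. Origin: centre of the bridge underside that sits on the rail top; x, y, z like the rack's. Spine at x -21 to -15 mm (robot's side); lip at x 15 to 21 mm down to z -18 mm: 30 mm between them for the rail. Foot's upper face at z -80 mm: it rises 66 mm before the foot meets the rail
- red_grip (a point): point 36 mm above the red carrier's origin, inside its red grip block: 24 mm (x, pinch across this) x 30 mm (y) x 45 mm tall, from 8 to 53 mm above the origin, on the 42 mm (x) x 30 mm (y) bridge, 8 mm thick
- red_die (a point): centre of the steel die fixed under the red carrier's foot: a disc 56 mm across, 30 mm thick, axis across the rail, 116 mm below the carrier's origin
- blue_carrier: Blue carrier, a loose aluminium C-hook 30 mm wide along the rail, about 0.55 kg. Origin: centre of the bridge underside that sits on the rail top; x, y, z like the rack's. Spine at x -21 to -15 mm (robot's side); lip at x 15 to 21 mm down to z -18 mm: 30 mm between them for the rail. Foot's upper face at z -80 mm: it rises 66 mm before the foot meets the rail
- blue_grip (a point): point 36 mm above the blue carrier's origin, inside its blue grip block: 24 mm (x, pinch across this) x 30 mm (y) x 45 mm tall, from 8 to 53 mm above the origin, on the 42 mm (x) x 30 mm (y) bridge, 8 mm thick
- blue_die (a point): centre of the steel die fixed under the blue carrier's foot: a disc 50 mm across, 30 mm thick, axis across the rail, 113 mm below the carrier's origin
- ring_die: Bystander: steel ring 72 mm across, 20 mm high, 24 mm bore, lying flat on the rack's base plate under the gap between the rails; origin at the centre of its underside
- oil_bottle: Bystander: yellow bottle with a red cap, 56 mm across, 150 mm tall, standing on the table; origin at the centre of its underside
- bush_die: Bystander: dark steel cylinder 60 mm across, 45 mm high, standing on the table; origin at the centre of its underside
- collar_die: Bystander: steel ring 64 mm across, 35 mm high, on the table; origin at the centre of its underside
- wrench: Bystander: steel wrench 180 mm long, lying on the table at the robot's right; origin about its middle

How it is judged:
By the outcome, as a careful person would: the job done as asked, in the order asked, and still so for the second after the job is handed in, with the robot touching nothing.
It also fails if it takes over 54 s, if anything falls off the work surface, if the arm or the gripper's body presses on something with over 40 N, if the wrist force passes 120 N, or if a joint passes its speed limit or range.

## Robot

A 6-joint arm with a two-finger parallel gripper is mounted at the origin on the work surface. World frame = base frame: x ahead of the robot, y to its left, z up, the work surface at z = 0. Lengths are in m, angles in degrees, forces in N, time in s.
With the tool pointing down it reaches from about 0.3 to 0.85 m from the base axis. Payload 4.2 kg.
Tool frame: the origin (TCP) lies on the centre line of the jaws, within the pads' length; the fingertips stand finger_overhang ahead of it and the grasp point (between the pads) lies 11 mm behind it (finger_overhang is the distance from the TCP to the fingertips, in m); z points along the fingers, y is the line along which they close (so a half turn about z gives the same grasp; the last joint's range is limited). The gripper opens to 91 mm and grips with 3 to 60 N. Pads are 32 mm wide; open, the fingers measure 118 mm over their backs; the gripper's body (76 mm by 178 mm) begins 60 mm behind the grasp point.
Start: joints at [-1.146, 18.312, 89.639, -0, 72.044, -1.146], TCP at [0.575, 0, 0.222] pointing down, gripper open.
Joint ranges: [-177.97, 177.97], [-48.28, 115.42], [12.27, 149.76], [-77.06, 257.06], [2.81, 150.46], [-146.56, 146.56]. Speed limits (degrees/s): [147.25, 147.25, 180, 180, 180, 180].

## Interface

Orientations are given as [roll, pitch, yaw] about the fixed x, y, z axes, in that order (R = Rz(yaw) Ry(pitch) Rx(roll)).
In Python, from station import * gives the robot as it stands.
- The arm moves only by the tool send_rows, never from a script. Its argument "moves" is one flat list of numbers, 4 for each row, row after row: the shift along the tool's x, y, z in cm, then the turn about the tool's z in rad. In form: [x, y, z, roll, x, y, z, roll, ...]. A call has exactly 5 rows; each row is the pose to reach, as a shift and turn from the pose commanded when the call began, along the tool's axes at that moment; what a row does not reach only later rows make up. A row lasts 1/10 s, in which the tool goes at most 50 mm and 8.59 degrees, less where a joint would pass 70% of its speed; a pose out of reach is approached as far as the arm can. A call with a gripper value outside its range is refused whole. "grip" is the finger opening in cm, from 0 to 9.12, set as the call begins (left out, the last holds). The fingers move at their own pace and stop on an object; the grip force is fixed at half the most. Time passes only in rows, so rows that repeat a pose let the fingers close, or fill a call up. It gives the time, the measured TCP pose, the force, the opening and the grip force at its end, in the units of the state.
- observe(): the state, without advancing time (a new reading comes with each control period).
- snapshot(name): name is "scene" or "side" or "wrist"; returns a dict with "img" (480x640x3 uint8, red, green, blue), "z_map" (480x640 float32, m along the optical axis (not along the pixel's ray), 0 where there is no reading), "camera_matrix" (3x3 intrinsics, pixels), "distortion" ([k1, k2, p1, p2, k3] as OpenCV has them; the pictures are not rectified), "rvec" (rotation vector, rad) and "tvec" (3), from world to camera coordinates, as OpenCV has them. Camera axes: x right, y down, z forward; pixel columns grow to the right and rows downward; lengths in m; the calibration is good to about 2 mm. A picture is of the moment at which its call begins.
- job_done(): hands the job in; it is judged then, once.
The state is a dict: "time_s": time; "joints": joint angles; "qvel": joint speeds; "effort": joint torques, N m; "tool_pos": TCP position; "tcp_rot": TCP orientation; "wrist_force": force on the tool from outside, world axes, zero at the start; "torque": the same for the moment, N m; "width": finger opening in m; "grasp_force": force on a finger pad.
Only numpy, scipy, OpenCV 4.12 (cv2) and the standard library are available. Lean on these libraries where they do the work, as an engineer would, in place of code of your own. Each camera call takes 0.05 s, during which the arm holds its last target. There are 200 camera calls.

## Working session

There is one attempt and no reset: what is moved stays moved. The work goes in short steps, Python scripts to look and compute and a tool call to move; the robot and the scene stay as the last step left them, time stands still between calls to the robot, and variables do not carry over. Pictures are saved under pics/ and viewed, at most 10 in all, crops included, and the job is handed in when it is done.

Besides the shell and the picture viewer there is one more tool, called after "Request:" by a JSON object that holds its "fn" and its "kwargs", one argument or row to a line. send_rows: Moves the arm, as the interface text tells. Its arguments: {"type":"object","properties":{"moves":{"type":"array"},"grip":{"type":"number"}},"required":["moves"]}

```bash
mkdir -p pics; ls
python3 - <<'E'
from station import *
import cv2
s=observe();print(s)
for n in ("scene","side"):
    d=snapshot(n);cv2.imwrite(f"pics/{n}0.png",d["img"][:,:,::-1]);print(n,d["camera_matrix"].tolist(),d["distortion"],d["rvec"],d["tvec"])
E
```

```text
pics
{'time_s': 0.0, 'joints': array([-1.14560901e+00,  1.83516796e+01,  8.97078055e+01, -2.35719843e-03,
        7.20446887e+01, -1.14672736e+00]), 'qvel': array([ 0.03354821,  0.08009473, -0.03530629, -0.02871563,  0.09868186,
        0.06888237]), 'effort': array([-5.01459035e-04, -4.12465632e+01, -2.31973493e+01,  7.28826877e-02,
        4.58198413e-02, -1.41870069e-04]), 'tool_pos': array([5.74491029e-01, 1.19521890e-06, 2.21110416e-01]), 'tcp_rot': array([-1.79895802e+02,  1.55811510e-04,  9.00018472e+01]), 'wrist_force': array([-0.74631438,  0.31970518,  0.04985626]), 'torque': array([-0.02486373,  0.02959725,  0.01286631]), 'grasp_force': 0.0, 'width': 0.09123344396940533}
scene [[567.7701276635269, 0.0, 327.9602224256293], [0.0, 567.7701276635269, 230.8123630230087], [0.0, 0.0, 1.0]] [-0.13581126  0.          0.          0.          0.        ] [ 1.83602049  1.50898278 -0.71166005] [-0.07455724 -0.16861943  1.70511567]
side [[534.3150921995181, 0.0, 312.2157082957774], [0.0, 534.3150921995181, 241.92988473464743], [0.0, 0.0, 1.0]] [-0.06716  0.       0.       0.       0.     ] [ 2.27186789 -0.20419817  0.09008219] [-0.42580486  0.17076946  1.30591584]
```

View pics/scene0.png

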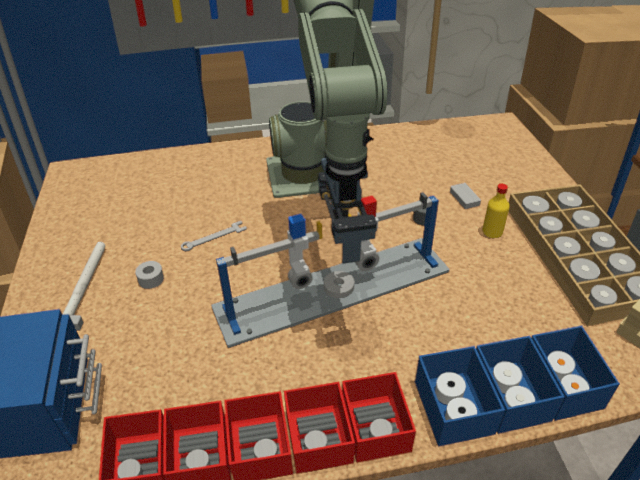

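View pics/side0.png

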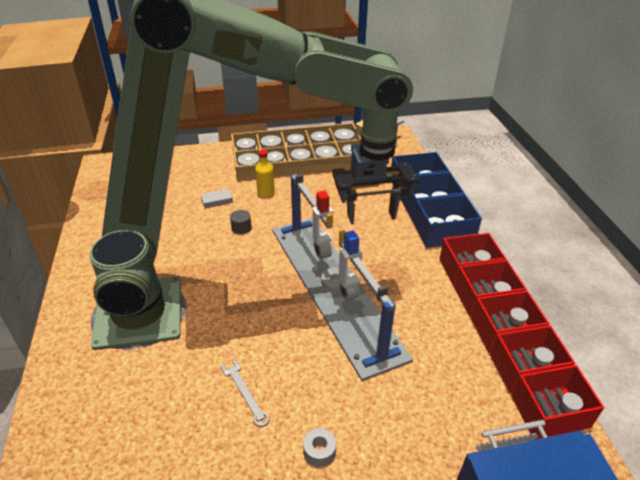

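```bash
cat > h.py <<'E'
from station import *
import cv2, numpy as np
def cloud(n):
    d=snapshot(n); z=d["z_map"]; K=d["camera_matrix"]
    v,u=np.mgrid[0:480,0:640]
    p=cv2.undistortPoints(np.stack([u.ravel(),v.ravel()],1).astype(float)[:,None],K,d["distortion"])[:,0]
    c=np.c_[p,np.ones(len(p))]*z.reshape(-1,1)
    R=cv2.Rodrigues(d["rvec"])[0]
    W=((c-np.ravel(d["tvec"]))@R).reshape(480,640,3)
    W[z==0]=np.nan
    return d["img"],W
def masks(img):
    h=cv2.cvtColor(img,cv2.COLOR_RGB2HSV); H,S,V=cv2.split(h)
    return dict(red=((H<6)|(H>174))&(S>170)&(V>70),blue=(H>108)&(H<128)&(S>140)&(V>70),yel=(H>18)&(H<32)&(S>170)&(V>70)), (H,S,V)
def box(W,x=(.3,.9),y=(-.4,.4),z=(.18,.3)):
    return (W[...,0]>x[0])&(W[...,0]<x[1])&(W[...,1]>y[0])&(W[...,1]<y[1])&(W[...,2]>z[0])&(W[...,2]<z[1])
E
python3 - <<'E'
from h import *
np.set_printoptions(precision=4,suppress=True)
for n in ("scene","side"):
    img,W=cloud(n); m,(H,S,V)=masks(img)
    for k in m:
        q=m[k]&box(W)
        nl,lab,st,ce=cv2.connectedComponentsWithStats(q.astype(np.uint8))
        for i in range(1,nl):
            if st[i,4]<8: continue
            P=W[lab==i]; print(n,k,st[i],'lo',np.percentile(P,3,0),'hi',np.percentile(P,97,0),'med',np.median(P,0))
            if k!='yel':
                T=P[P[:,2]>np.percentile(P[:,2],97)-.004]; print('   top',len(T),T.min(0),T.max(0),T.mean(0))
    # rail: grey points z .17-.196 
    q=box(W,x=(.45,.8),z=(.183,.198))&(S<60)
    P=W[q]; 
    if len(P)>20:
        l=cv2.fitLine(P[:,:2].astype(np.float32),cv2.DIST_HUBER,0,.01,.01).ravel(); print(n,'rail',len(P),l,np.degrees(np.arctan2(-l[0],l[1])),P.min(0),P.max(0))
    q=box(W,x=(.45,.8),z=(.196,.216))&(S<90)&(V<80); P=W[q]
    for s in(-1,1):
        Q=P[P[:,1]*s>.12]; print('collar',s,len(Q), np.percentile(Q,[3,50,97],axis=0).tolist() if len(Q) else '')
E
```

```text
scene red [361 196  15  20 207] lo [0.4659 0.0588 0.2142] hi [0.4881 0.0861 0.2468] med [0.4827 0.074  0.2385]
   top 82 [0.4623 0.0569 0.2428] [0.4898 0.086  0.2481] [0.476  0.0711 0.245 ]
scene yel [317 221   5  17  60] lo [ 0.4931 -0.0431  0.1836] hi [ 0.5054 -0.0348  0.2183] med [ 0.5023 -0.038   0.2068]
scene rail 956 [ 0.2301 -0.9732  0.5236 -0.1325] -166.69441 [ 0.4501 -0.2578  0.183 ] [0.555 0.196 0.198]
collar -1 21 [[0.5433381126925528, -0.22434621143274178, 0.1979689642091491], [0.5488935549478481, -0.22070178115809305, 0.2035702088662152], [0.5526846522815779, -0.21707941620138646, 0.2105837345530861]]
collar 1 1 [[0.4512970263583249, 0.20878815686450916, 0.20015365091100176], [0.4512970263583249, 0.20878815686450916, 0.20015365091100176], [0.4512970263583249, 0.20878815686450916, 0.20015365091100176]]
side red [317 191  12  21 200] lo [0.459  0.0546 0.203 ] hi [0.4804 0.0793 0.2443] med [0.469  0.0599 0.2302]
   top 56 [0.4586 0.0556 0.2404] [0.4822 0.0848 0.2461] [0.4707 0.0685 0.2426]
side blue [345 232  13  22 165] lo [ 0.4924 -0.1044  0.2047] hi [ 0.5122 -0.0808  0.2
[... 184 characters left out ...]
hi [ 0.5433 -0.2472  0.1908] med [ 0.5366 -0.2535  0.189 ]
   top 16 [ 0.5331 -0.2592  0.1877] [ 0.5437 -0.2463  0.1909] [ 0.5372 -0.2532  0.1893]
side yel [327 213   5  11  35] lo [0.4724 0.0199 0.1919] hi [0.4825 0.0277 0.2158] med [0.478  0.0237 0.2062]
side yel [340 232   3   9  19] lo [ 0.4885 -0.0466  0.1903] hi [ 0.4949 -0.0391  0.2167] med [ 0.4905 -0.0433  0.2046]
side rail 634 [ 0.2416 -0.9704  0.5049 -0.0994] -166.01855 [ 0.4501 -0.26    0.183 ] [0.5551 0.1708 0.1979]
collar -1 34 [[0.5283537911716696, -0.2282866653982989, 0.1966626869066359], [0.5359100517125756, -0.22610896676046055, 0.20178690381815556], [0.5453631156092146, -0.2222564281784825, 0.20885523405650488]]
collar 1 0
```

Request:
{"fn": "send_rows", "kwargs": {
  "moves": [0,0,-3,0,0,0,-7,0,-2,-2,-11,-0.07,-5,-4,-12,-0.14,-8,-6,-12,-0.22],
  "grip": 6
}}

```text
time_s: 0.7
tool_pos: [0.5153, -0.0807, 0.3444]
tcp_rot: [179.7, 0.1, 102.9]
wrist_force: [1.0, -0.6, 0.1]
width: 0.0604
grasp_force: 0.0
```

Request:
{"fn": "send_rows", "kwargs": {
  "moves": [0,0,0,0,0,0,0,0,0,0,0,0,0,0,0,0,0,0,0,0]
}}

```text
time_s: 1.2
tool_pos: [0.5154, -0.0793, 0.3415]
tcp_rot: [-180.0, -0.0, 102.7]
wrist_force: [0.4, -0.3, 0.5]
width: 0.0599
grasp_force: 0.0
```

Run:
```python
from h import *
import station
np.set_printoptions(precision=4,suppress=True)
print(getattr(station,'finger_overhang',None)); s=observe();print(s['time_s'],s['tool_pos'],s['tcp_rot'],s['width'])
for n in ("scene","side","wrist"):
    img,W=cloud(n); m,(H,S,V)=masks(img)
    if n=='wrist': cv2.imwrite('pics/w1.png',img[:,:,::-1])
    for k in m:
        q=m[k]&box(W,z=(.195,.26))
        nl,lab,st,ce=cv2.connectedComponentsWithStats(q.astype(np.uint8))
        for i in range(1,nl):
            if st[i,4]<15: continue
            P=W[lab==i];T=P[P[:,2]>np.percentile(P[:,2],95)-.004]; r=cv2.minAreaRect((T[:,:2]*1000).astype(np.float32)); print(n,k,ce[i],'top',len(T),T.mean(0),r)
    # rail top rows
    for s in(-1,1):
        q=box(W,x=(.40,.62),z=(.186,.194))&(S<70)&(V>90)&(W[...,1]*s>.11)&(W[...,1]*s<.21); P=W[q]
        if len(P)>20:
            l=cv2.fitLine((1000*P[:,:2]).astype(np.float32),cv2.DIST_HUBER,0,.01,.01).ravel(); print(n,'rail',s,len(P),l,np.degrees(np.arctan(-l[0]/l[1])))
```

```text
0.008
1.2 [ 0.5154 -0.0793  0.3415] [-179.9617   -0.0261  102.6634] 0.05987320804399366
scene red [367.9014 206.7925] top 82 [0.4764 0.0716 0.2451] ((476.27569580078125, 72.32002258300781), (24.487430572509766, 28.135663986206055), 15.476957321166992)
scene yel [347.7708 217.9583] top 14 [0.4823 0.0265 0.2172] ((481.58935546875, 25.820194244384766), (14.186169624328613, 6.116232395172119), 10.865159034729004)
scene yel [318.94 226.66] top 17 [ 0.4999 -0.0393  0.2169] ((499.3485107421875, -39.90755081176758), (13.475088119506836, 7.930200099945068), 19.312763214111328)
scene rail -1 256 [   0.2483   -0.9687  527.4413 -162.5104] 14.374827
scene rail 1 202 [  0.2354  -0.9719 452.974  157.9374] 13.615016
side red [322.3676 200.8088] top 61 [0.4702 0.0688 0.2422] ((470.74951171875, 69.76984405517578), (21.883975982666016, 28.506023406982422), 14.6185941696167)
side blue [352.1566 237.4096] top 57 [ 0.5016 -0.0923  0.2422] ((500.9991760253906, -91.11184692382812), (16.867055892944336, 25.664974212646484), 9.840476989746094)
side blue [352.8235 249.2941] top 4 [ 0.5001 -0.1037  0.22  ] ((49
[... 585 characters left out ...]
31] top 1473 [0.4736 0.0718 0.2427] ((473.64215087890625, 71.95365905761719), (22.885608673095703, 29.0142822265625), 11.705619812011719)
wrist blue [309.4071 242.3715] top 953 [ 0.5057 -0.0856  0.2427] ((505.5728759765625, -85.99267578125), (22.75869369506836, 28.36264991760254), 13.013275146484375)
wrist yel [310.7861  96.6647] top 173 [0.4814 0.0271 0.2148] ((481.3654479980469, 27.07309341430664), (13.786942481994629, 7.72639274597168), 14.325261116027832)
wrist yel [312.527  179.8851] top 145 [ 0.4971 -0.0383  0.2149] ((496.7350769042969, -38.41160583496094), (13.808382987976074, 6.966089248657227), 12.400568008422852)
wrist rail -1 737 [   0.2377   -0.9713  525.688  -160.5443] 13.751278
```

Request:
{"fn": "send_rows", "kwargs": {
  "moves": [-0.2,-0.5,1,-0.005,-0.44,-1.1,3,-0.01,-0.44,-1.1,5,-0.01,-0.44,-1.1,7,-0.01,-0.44,-1.1,8.5,-0.01]
}}

```text
time_s: 1.85
tool_pos: [0.5041, -0.0867, 0.255]
tcp_rot: [-179.9, -0.0, 103.2]
wrist_force: [0.0, 0.3, 0.0]
width: 0.0603
grasp_force: 0.0
```

Request:
{"fn": "send_rows", "kwargs": {
  "moves": [0,0,1.3,0,0,0,2.6,0,0,0,3.7,0,0,0,4.15,0,0,0,4.15,0]
}}

```text
time_s: 2.35
tool_pos: [0.5048, -0.0867, 0.2147]
tcp_rot: [-179.9, -0.0, 103.2]
wrist_force: [0.5, 0.4, -0.4]
width: 0.0596
grasp_force: 0.0
```

Request:
{"fn": "send_rows", "kwargs": {
  "moves": [0,0,0,0,0,0,0,0,0,0,0,0,0,0,0,0,0,0,0,0],
  "grip": 1.5
}}

```text
time_s: 2.85
tool_pos: [0.5057, -0.0867, 0.2158]
tcp_rot: [179.9, 0.0, 103.2]
wrist_force: [0.7, 0.9, -0.6]
width: 0.0234
grasp_force: 30.0
```

Request:
{"fn": "send_rows", "kwargs": {
  "moves": [0,0,0,0,0,0,0,0,0,0,0,0,0,0,0,0,0,0,0,0]
}}

```text
time_s: 3.35
tool_pos: [0.5057, -0.0867, 0.2157]
tcp_rot: [179.9, 0.0, 103.2]
wrist_force: [1.7, 0.1, 2.4]
width: 0.0241
grasp_force: 30.0
```

Request:
{"fn": "send_rows", "kwargs": {
  "moves": [-0.4,0,0,0,-1.2,0,0,0,-2.2,0,0,0,-3.2,0,0,0,-4,0,0,0]
}}

```text
time_s: 3.85
tool_pos: [0.5133, -0.1236, 0.2158]
tcp_rot: [-179.9, -0.3, 103.1]
wrist_force: [-2.1, 7.4, 6.2]
width: 0.0239
grasp_force: 30.0
```

Request:
{"fn": "send_rows", "kwargs": {
  "moves": [-1,0,0,0,-2.2,0,0,0,-3.4,0,0,0,-4.4,0,0,0,-5,0,0,0]
}}

```text
time_s: 4.35
tool_pos: [0.5247, -0.1723, 0.2158]
tcp_rot: [-179.9, -0.4, 103.1]
wrist_force: [-1.6, 8.6, 7.5]
width: 0.0236
grasp_force: 30.0
```

Request:
{"fn": "send_rows", "kwargs": {
  "moves": [-0.6,0,0,0,-1.2,0,0,0,-1.8,0,0,0,-2.2,0,0,0,-2.4,0,0,0]
}}

```text
time_s: 4.85
tool_pos: [0.53, -0.1952, 0.2158]
tcp_rot: [-179.9, -0.4, 103.1]
wrist_force: [-2.4, 8.2, 7.8]
width: 0.0238
grasp_force: 30.0
```

Request:
{"fn": "send_rows", "kwargs": {
  "moves": [-0.15,0,0,0,-0.3,0,0,0,-0.45,0,0,0,-0.6,0,0,0,-0.7,0,0,0]
}}

```text
time_s: 5.35
tool_pos: [0.5315, -0.2017, 0.2158]
tcp_rot: [-179.9, -0.4, 103.2]
wrist_force: [-3.0, 7.3, 7.5]
width: 0.0242
grasp_force: 30.0
```

Request:
{"fn": "send_rows", "kwargs": {
  "moves": [-0.05,0,0,0,-0.1,0,0,0,-0.15,0,0,0,-0.2,0,0,0,-0.2,0,0,0]
}}

```text
time_s: 5.85
tool_pos: [0.5319, -0.2033, 0.2158]
tcp_rot: [-179.9, -0.4, 103.2]
wrist_force: [-2.2, 7.4, 5.2]
width: 0.0238
grasp_force: 30.5
```

Run:
```python
from h import *
a=snapshot("wrist")["img"];b=snapshot("scene")["img"]
c=cv2.resize(b[180:330,180:380],(800,600),interpolation=cv2.INTER_CUBIC)
cv2.imwrite('pics/c1.png',np.hstack([cv2.resize(a,(400,300)),cv2.resize(c,(400,300))])[:,:,::-1]);print(observe())
```

```text
{'time_s': 5.95, 'joints': array([-22.24337375,  18.18998554,  90.73083163,   0.30914748,
        71.38405394, -35.51259046]), 'qvel': array([ 0.05209161,  0.08690141,  0.01469692,  0.05531061, -0.03471465,
       -0.03256812]), 'effort': array([ -4.0938887 , -36.76536441, -22.981022  ,  -2.1809274 ,
        -1.60797369,   0.03807657]), 'tool_pos': array([ 0.53191947, -0.20330747,  0.2158174 ]), 'tcp_rot': array([-179.92150699,   -0.4152875 ,  103.16946557]), 'wrist_force': array([-1.79487366,  8.51269606,  6.15161897]), 'torque': array([1.61991611, 0.37082018, 0.04283594]), 'grasp_force': 30.463905595242977, 'width': 0.02400574072567131}
```

View pics/c1.png

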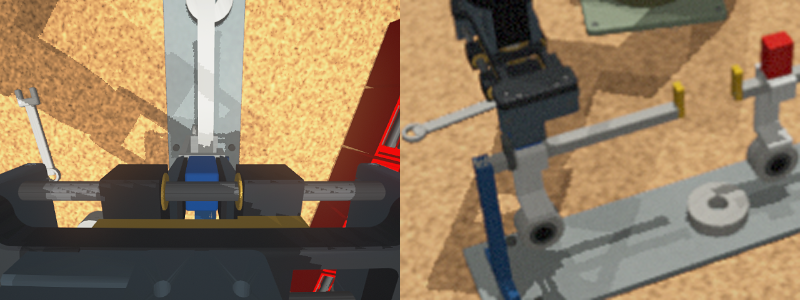

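The picture shows the blue block held (left panel ~(200,185)), and the carrier almost at the collar (right panel ~(497,155)). I'll creep on until the force rises.

Request:
{"fn": "send_rows", "kwargs": {
  "moves": [-0.05,0,0,0,-0.1,0,0,0,-0.15,0,0,0,-0.15,0,0,0,-0.15,0,0,0]
}}

```text
time_s: 6.45
tool_pos: [0.532, -0.2037, 0.2158]
tcp_rot: [-179.9, -0.5, 103.2]
wrist_force: [-2.1, 11.0, 7.4]
width: 0.0237
grasp_force: 31.4
```

Request:
{"fn": "send_rows", "kwargs": {
  "moves": [-0.05,0,0,0,-0.1,0,0,0,-0.15,0,0,0,-0.15,0,0,0,-0.15,0,0,0]
}}

```text
time_s: 6.95
tool_pos: [0.5321, -0.2042, 0.2158]
tcp_rot: [-179.9, -0.7, 103.2]
wrist_force: [-3.6, 13.5, 8.6]
width: 0.0236
grasp_force: 32.4
```

Request:
{"fn": "send_rows", "kwargs": {
  "moves": [0.15,0,0,0,0.3,0,0,0,0.45,0,0,0,0.5,0,0,0,0.5,0,0,0]
}}

```text
time_s: 7.45
tool_pos: [0.532, -0.2038, 0.2158]
tcp_rot: [-179.9, -0.1, 103.2]
wrist_force: [-2.2, 3.6, 5.8]
width: 0.0241
grasp_force: 31.7
```

Request:
{"fn": "send_rows", "kwargs": {
  "moves": [0,0,0,0,0,0,0,0,0,0,0,0,0,0,0,0,0,0,0,0],
  "grip": 3.2
}}

```text
time_s: 7.95
tool_pos: [0.5329, -0.2047, 0.2153]
tcp_rot: [-180.0, 0.0, 103.2]
wrist_force: [0.1, 0.6, 0.1]
width: 0.0323
grasp_force: 0.0
```

Request:
{"fn": "send_rows", "kwargs": {
  "moves": [0,0,0,0,0,0,0,0,0,0,0,0,0,0,0,0,0,0,0,0],
  "grip": 5
}}

```text
time_s: 8.45
tool_pos: [0.5328, -0.2045, 0.2155]
tcp_rot: [180.0, 0.0, 103.2]
wrist_force: [0.9, -0.0, 0.2]
width: 0.05
grasp_force: 0.0
```

Request:
{"fn": "send_rows", "kwargs": {
  "moves": [0,0,-1,0,0,0,-3,0,0,0,-6,0,0,0,-9,0,0,0,-11,0]
}}

```text
time_s: 8.95
tool_pos: [0.5333, -0.2047, 0.3287]
tcp_rot: [179.8, 0.1, 103.2]
wrist_force: [-0.1, -0.6, -0.2]
width: 0.0498
grasp_force: 0.0
```

Request:
{"fn": "send_rows", "kwargs": {
  "moves": [1,0,0,0,4,0,0,0,8,0,0,0,11,0,0,0,13,0,0,0]
}}

```text
time_s: 9.45
tool_pos: [0.5017, -0.0755, 0.3247]
tcp_rot: [-179.9, -0.1, 103.3]
wrist_force: [1.1, -1.4, 0.7]
width: 0.0499
grasp_force: 0.0
```

```bash
cat > m.py <<'E'
from h import *
np.set_printoptions(precision=4,suppress=True)
import sys
s=observe();print(s['time_s'],s['tool_pos'],s['tcp_rot'],s['width'])
C=np.array([.48905,-.0057]);t=np.radians(13.2);u=np.array([-np.sin(t),np.cos(t)]);nn=np.array([np.cos(t),np.sin(t)])
for n in ("scene","side","wrist"):
    img,W=cloud(n); m,(H,S,V)=masks(img)
    cv2.imwrite(f'pics/{n}_{sys.argv[1]}.png',img[:,:,::-1])
    for k in m:
        q=m[k]&box(W,z=(.195,.33))
        nl,lab,st,ce=cv2.connectedComponentsWithStats(q.astype(np.uint8))
        for i in range(1,nl):
            if st[i,4]<15: continue
            P=W[lab==i];T=P[P[:,2]>np.percentile(P[:,2],95)-.004]; r=cv2.minAreaRect((T[:,:2]*1000).astype(np.float32)); c=np.array(r[0])/1000
            print(n,k,ce[i],len(T),T.mean(0),'rect',c,np.round(r[1],1),round(r[2],1),'along',(c-C)@u,'across',(c-C)@nn)
E
python3 m.py 2
```

```text
9.45 [ 0.5017 -0.0755  0.3247] [-179.9227   -0.084   103.2591] 0.049866225811934305
scene red [367.9327 206.798 ] 86 [0.4761 0.0711 0.245 ] rect [0.4743 0.0713] [22.2 28.4] 4.7 along 0.07836273341730064 across 0.0031844382274159796
scene yel [347.8542 217.9167] 15 [0.483  0.0262 0.2174] rect [0.4819 0.0255] [12.4  8.1] 23.6 along 0.03199861243948028 across 0.00017667914746058918
scene yel [318.8571 226.3878] 15 [ 0.4995 -0.0396  0.2181] rect [ 0.4985 -0.04  ] [15.4  7.1] 9.6 along -0.03554460206847727 across 0.0013828973432293622
side red [322.3445 200.5981] 68 [0.4706 0.0694 0.2419] rect [0.4702 0.0705] [20.5 30.5] 10.1 along 0.07853393946271464 across -0.0009226702439626887
side blue [377.6557 271.7541] 85 [ 0.5282 -0.2071  0.2428] rect [ 0.5279 -0.2066] [20.1 27.8] 12.0 along -0.20448794424118993 across -0.008045899354013867
side yel [329.3333 216.7222] 13 [0.479  0.0255 0.2145] rect [0.4789 0.0253] [11.7  8.9] 32.2 along 0.032532242868962793 across -0.0027903876028956423
side yel [341.8   233.675] 19 [ 0.4943 -0.0406  0.2141] rect [ 0.4948 -0.0405] [11.3 11.8] 9.9 along -0.03522996121730634 across -0.002321879878520688
wrist red [332.5802  25.1499] 1693 [0.4736 0.0715 0.2427] rect [0.4736 0.0718] [23.1 29.4] 11.4 along 0.07894785563046891 across 0.002621538336215905
wrist blue [322. 349.] 23 [ 0.5284 -0.189   0.2028] rect [ 0.5284 -0.1893] [21.3  1.9] 13.3 along -0.1877736118271797 across -0.0035826166909287225
wrist yel [327.5404 103.9646] 181 [0.4814 0.0268 0.2149] rect [0.4813 0.0269] [13.2  7.4] 14.5 along 0.03348748736468627 across -7.187218153071111e-05
wrist yel [326.9527 190.5266] 169 [ 0.4967 -0.0384  0.2147] rect [ 0.4968 -0.0384] [13.1  7.6] 13.6 along -0.03356738910664107 across 3.7057287472136144e-05
```

Request:
{"fn": "send_rows", "kwargs": {
  "moves": [2,0,0,0,6,0.2,0,0.01,10,0.4,0,0.025,13.5,0.6,1,0.025,14.98,0.64,2,0.025]
}}

```text
time_s: 10.1
tool_pos: [0.475, 0.071, 0.305]
tcp_rot: [180.0, -0.0, 101.8]
wrist_force: [0.5, -0.7, 0.2]
width: 0.0502
grasp_force: 0.0
```

Request:
{"fn": "send_rows", "kwargs": {
  "moves": [0,0,1.5,0,0,0,3.5,0,0,0,5,0,0,0,6,0,0,0,6,0]
}}

```text
time_s: 10.6
tool_pos: [0.4746, 0.0687, 0.2439]
tcp_rot: [-179.8, -0.0, 101.7]
wrist_force: [-0.1, -0.1, 0.5]
width: 0.0496
grasp_force: 0.0
```

```bash
python3 m.py 3|grep -v side|grep -v scene
```

```text
10.6 [0.4746 0.0687 0.2439] [-179.8046   -0.0002  101.7018] 0.04961049271790514
wrist red [319.6786 268.8373] 1787 [0.4727 0.0767 0.2427] rect [0.4728 0.0764] [23.2 22.7] 11.1 along 0.08360571876955494 across 0.002881643411223116
wrist yel [317.9782 327.    ] 229 [0.4814 0.0278 0.2149] rect [0.4814 0.0278] [12.9  8.3] 12.0 along 0.03434739037661823 across 0.00018429519332782042
```

Request:
{"fn": "send_rows", "kwargs": {
  "moves": [0.3,0,0.5,0,0.3,0,1.4,0,0.3,0,2.3,0,0.3,0,2.9,0,0.3,0,2.9,0]
}}

```text
time_s: 11.25
tool_pos: [0.4739, 0.0722, 0.2152]
tcp_rot: [-179.9, -0.0, 101.7]
wrist_force: [0.3, -0.2, -0.2]
width: 0.0499
grasp_force: 0.0
```

Request:
{"fn": "send_rows", "kwargs": {
  "moves": [0,0,0,0,0,0,0,0,0,0,0,0,0,0,0,0,0,0,0,0],
  "grip": 1.5
}}

```text
time_s: 11.75
tool_pos: [0.474, 0.0722, 0.2167]
tcp_rot: [-179.9, 0.0, 101.7]
wrist_force: [-2.4, -0.4, 2.5]
width: 0.0236
grasp_force: 30.0
```

Request:
{"fn": "send_rows", "kwargs": {
  "moves": [0,0,0,0,0,0,0,0,0,0,0,0,0,0,0,0,0,0,0,0]
}}

```text
time_s: 12.25
tool_pos: [0.474, 0.0722, 0.2167]
tcp_rot: [-179.9, 0.0, 101.7]
wrist_force: [-4.8, -1.1, 4.8]
width: 0.0238
grasp_force: 30.0
```

Request:
{"fn": "send_rows", "kwargs": {
  "moves": [0,0,-0.1,0,0,0,-0.3,0,0,0,-0.6,0,0,0,-0.9,0,0,0,-1.2,0]
}}

```text
time_s: 12.75
tool_pos: [0.4748, 0.0724, 0.2285]
tcp_rot: [180.0, 0.0, 101.7]
wrist_force: [-0.4, 0.0, -6.3]
width: 0.0235
grasp_force: 30.0
```

Request:
{"fn": "send_rows", "kwargs": {
  "moves": [0,0,-0.5,0,0,0,-1.2,0,0,0,-2.1,0,0,0,-2.9,0,0,0,-3.3,0]
}}

```text
time_s: 13.25
tool_pos: [0.4752, 0.0724, 0.2628]
tcp_rot: [179.9, 0.0, 101.7]
wrist_force: [0.3, -0.3, -5.8]
width: 0.0239
grasp_force: 30.0
```

Request:
{"fn": "send_rows", "kwargs": {
  "moves": [0,-0.1,0,-0.01,0,-0.2,0,-0.02,0,-0.3,0,-0.026,0,-0.3,0,-0.026,0,-0.3,0,-0.026]
}}

```text
time_s: 13.75
tool_pos: [0.4716, 0.0717, 0.2612]
tcp_rot: [-180.0, -0.0, 103.2]
wrist_force: [0.8, 0.7, -6.2]
width: 0.0239
grasp_force: 30.0
```

```bash
python3 m.py 4
python3 - <<'E'
import cv2,numpy as np
a=cv2.imread('pics/scene_4.png')[170:320,210:460];b=cv2.imread('pics/side_4.png')[160:320,250:430]
cv2.imwrite('pics/c4.png',np.hstack([cv2.resize(a,(400,300)),cv2.resize(b,(400,355))[:300]]))
E
```

```text
13.75 [0.4716 0.0717 0.2612] [-179.9832   -0.0023  103.2324] 0.02391299334041342
scene red [361.8082 188.274 ] 11 [0.4775 0.0588 0.2929] rect [0.4768 0.0584] [ 2.8 25.1] 81.2 along 0.0652457688732156 across 0.0026887670980105284
scene yel [348.04 218.3 ] 14 [0.4844 0.0268 0.2174] rect [0.4834 0.0261] [10.2  6.8] 14.1 along 0.03226187238005432 across 0.0017570346167262289
scene yel [318.7679 226.4286] 20 [ 0.4986 -0.0396  0.217 ] rect [ 0.4974 -0.0392] [15.2  8.4] 9.5 along -0.034514891831300736 across 0.0005010440761865743
side red [324.0058 185.8605] 44 [0.4716 0.0653 0.2882] rect [0.4738 0.0662] [34.7 17.8] 74.0 along 0.07344184232303307 across 0.0015459928761030013
side blue [377.84   273.4733] 93 [ 0.5287 -0.2074  0.2425] rect [ 0.5288 -0.2069] [20.7 26.2] 13.6 along -0.20496679071724433 across -0.007250751806159508
side yel [329.1667 217.9   ] 8 [0.4787 0.0245 0.2133] rect [0.4788 0.0252] [8. 7.] 77.9 along 0.032404190174290096 across -0.0028776594630952183
side yel [341.7619 233.6905] 18 [ 0.494  -0.0401  0.2138] rect [ 0.4941 -0.0403] [11.6 10.1] 18.5 along -0.03479521387263057 across -0.002967632752071429
wrist red [321.8424 274.2184] 913 [0.4689 0.0842 0.287 ] rect [0.469  0.0837] [23.7  7.7] 13.5 along 0.09165725526265699 across 0.0008776281595583871
wrist red [322.4669 327.9247] 664 [0.474  0.0622 0.2873] rect [0.4741 0.062 ] [23.7  7.7] 12.9 along 0.06934897272002438 across 0.0009150868466814992
```

View pics/c4.png

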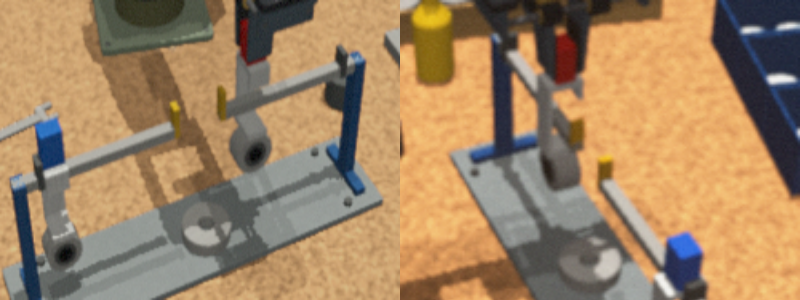

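Left panel: the blue carrier is at the collar (50,160). The red one is lifted with its bridge above the stop tops (~(220,100)) and its foot still below the rail, hanging straight. Next I move it along the rail.

Request:
{"fn": "send_rows", "kwargs": {
  "moves": [-0.3,0,0,0,-0.9,0,0,0,-1.8,-0.05,0,0,-3,-0.1,0,0,-4.3,-0.1,0,0]
}}

```text
time_s: 14.4
tool_pos: [0.4807, 0.0284, 0.2615]
tcp_rot: [180.0, 0.0, 103.2]
wrist_force: [-0.8, -0.6, -5.4]
width: 0.0238
grasp_force: 30.0
```

Request:
{"fn": "send_rows", "kwargs": {
  "moves": [-1.3,0,0,0,-2.6,0,0,0,-3.9,0,0,0,-5.2,0,0,0,-6.5,0,0,0]
}}

```text
time_s: 14.9
tool_pos: [0.4957, -0.0348, 0.2614]
tcp_rot: [180.0, 0.0, 103.2]
wrist_force: [-0.1, -0.3, -5.7]
width: 0.0238
grasp_force: 30.0
```

Request:
{"fn": "send_rows", "kwargs": {
  "moves": [-1.3,0,0,0,-2.6,0,0,0,-3.9,0,0,0,-5,0,0,0,-5.9,0,0,0]
}}

```text
time_s: 15.4
tool_pos: [0.5092, -0.0921, 0.2614]
tcp_rot: [-180.0, -0.0, 103.2]
wrist_force: [-0.4, 0.1, -6.0]
width: 0.0242
grasp_force: 30.0
```

Request:
{"fn": "send_rows", "kwargs": {
  "moves": [-0.7,0,0,0,-1.3,0,0,0,-1.7,0,0,0,-2,0,0,0,-2.1,0,0,0]
}}

```text
time_s: 15.9
tool_pos: [0.5138, -0.1116, 0.2615]
tcp_rot: [180.0, -0.0, 103.2]
wrist_force: [-0.1, 0.6, -5.9]
width: 0.0239
grasp_force: 30.0
```

```bash
python3 m.py 5
python3 - <<'E'
import cv2,numpy as np
a=cv2.imread('pics/scene_5.png')[170:320,210:460];b=cv2.imread('pics/side_5.png')[180:340,250:430]
cv2.imwrite('pics/c5.png',np.hstack([cv2.resize(a,(400,300)),cv2.resize(b,(400,355))[:300]]))
E
```

```text
15.9 [ 0.5138 -0.1116  0.2615] [179.9926  -0.0043 103.2373] 0.0239209319305012
scene yel [347.8776 218.0408] 17 [0.4833 0.0267 0.2165] rect [0.482  0.0274] [14.1  7.7] 3.0 along 0.03386355455601987 across 0.0006988563277256061
scene yel [318.9412 226.7843] 16 [ 0.4989 -0.0389  0.217 ] rect [ 0.4976 -0.0395] [16.2  6.7] 7.7 along -0.034849628423215685 across 0.0005905142864521919
side red [361.4742 232.8969] 65 [ 0.5148 -0.1176  0.2885] rect [ 0.5163 -0.1174] [31.3 17.2] 74.0 along -0.11500186083205044 across 0.0009981910918840434
side blue [377.895  275.0221] 90 [ 0.5285 -0.2079  0.2424] rect [ 0.5286 -0.2075] [20.5 28. ] 14.6 along -0.20554887372308558 across -0.007550213443109357
side yel [341.875 233.85 ] 18 [ 0.4945 -0.0413  0.2139] rect [ 0.4936 -0.0424] [13.5 10.6] 57.1 along -0.03675097993229179 across -0.003951207074353454
wrist red [321.95   272.5167] 906 [ 0.5109 -0.0989  0.2871] rect [ 0.511  -0.0994] [23.8  8.1] 14.2 along -0.09625942280630113 across -7.962713215794595e-05
wrist red [322.4165 327.9128] 665 [ 0.5161 -0.121   0.2874] rect [ 0.5162 -0.1212] [23.7  7.5] 13.6 along -0.11867932206945876 across 6.662696522204973e-05
wrist yel [322.8529  20.6749] 423 [0.4814 0.027  0.2145] rect [0.4814 0.0272] [13.6  8.3] 12.7 along 0.03374037045922692 across 2.8347239658286267e-05
wrist yel [322.9732 139.9866] 298 [ 0.4969 -0.0386  0.2148] rect [ 0.4969 -0.0385] [13.4  7.1] 13.4 along -0.03377888904307709 across 0.00016467939579696764
```

View pics/c5.png

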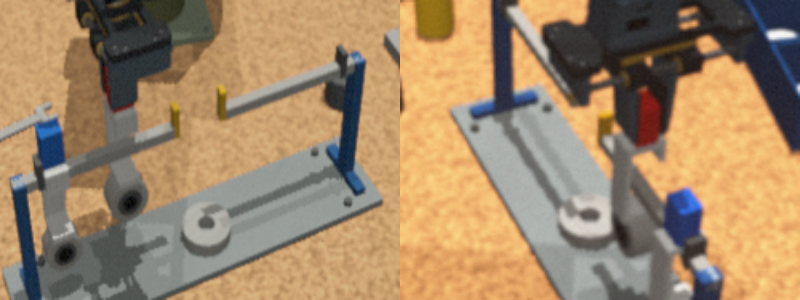

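Red is above its place, over the -y rail between the stop (175,115) and the blue carrier (50,150). Lowering it now.

Request:
{"fn": "send_rows", "kwargs": {
  "moves": [0,0,0.4,0,0,0,1.2,0,0,0,2,0,0,0,2.8,0,0,0,3.3,0]
}}

```text
time_s: 16.55
tool_pos: [0.5133, -0.1114, 0.2271]
tcp_rot: [-179.9, -0.0, 103.2]
wrist_force: [-0.1, -0.2, -5.6]
width: 0.024
grasp_force: 30.0
```

Request:
{"fn": "send_rows", "kwargs": {
  "moves": [0,0,0.25,0,0,0,0.5,0,0,0,0.7,0,0,0,0.85,0,0,0,0.95,0]
}}

```text
time_s: 17.05
tool_pos: [0.5138, -0.1115, 0.219]
tcp_rot: [180.0, 0.0, 103.2]
wrist_force: [-0.2, 0.3, -5.0]
width: 0.0239
grasp_force: 30.0
```

Request:
{"fn": "send_rows", "kwargs": {
  "moves": [0,0,0.05,0,0,0,0.1,0,0,0,0.15,0,0,0,0.2,0,0,0,0.2,0]
}}

```text
time_s: 17.55
tool_pos: [0.5138, -0.1115, 0.2169]
tcp_rot: [-180.0, -0.0, 103.2]
wrist_force: [0.5, 0.7, -5.4]
width: 0.0238
grasp_force: 30.0
```

Request:
{"fn": "send_rows", "kwargs": {
  "moves": [0,0,0.03,0,0,0,0.06,0,0,0,0.09,0,0,0,0.12,0,0,0,0.12,0]
}}

```text
time_s: 18.05
tool_pos: [0.5138, -0.1115, 0.2168]
tcp_rot: [179.9, 0.0, 103.2]
wrist_force: [-2.7, -0.3, 3.7]
width: 0.0238
grasp_force: 30.0
```

Seated: the rail now carries the weight. Next I release it and withdraw.

Request:
{"fn": "send_rows", "kwargs": {
  "moves": [0,0,0,0,0,0,0,0,0,0,0,0,0,0,0,0,0,0,0,0],
  "grip": 3.2
}}

```text
time_s: 18.55
tool_pos: [0.5139, -0.1116, 0.2157]
tcp_rot: [180.0, 0.0, 103.2]
wrist_force: [0.1, 0.2, 0.2]
width: 0.0319
grasp_force: 0.0
```

Request:
{"fn": "send_rows", "kwargs": {
  "moves": [0,0,0,0,0,0,0,0,0,0,0,0,0,0,0,0,0,0,0,0],
  "grip": 5
}}

```text
time_s: 19.05
tool_pos: [0.5138, -0.1115, 0.2158]
tcp_rot: [180.0, 0.0, 103.2]
wrist_force: [-0.1, -0.1, -1.2]
width: 0.0502
grasp_force: 0.0
```

Request:
{"fn": "send_rows", "kwargs": {
  "moves": [0,0,-1,0,0,0,-3,0,0,0,-6,0,0,0,-9,0,0,0,-12,0]
}}

```text
time_s: 19.55
tool_pos: [0.5137, -0.1115, 0.3378]
tcp_rot: [179.9, 0.0, 103.2]
wrist_force: [0.6, -0.2, -0.6]
width: 0.05
grasp_force: 0.0
```

Request:
{"fn": "send_rows", "kwargs": {
  "moves": [0,0,-1,0,0,0,-2,0,0,0,-2,0,0,0,-2,0,0,0,-2,0]
}}

```text
time_s: 20.05
tool_pos: [0.5133, -0.1114, 0.3543]
tcp_rot: [-179.9, -0.1, 103.2]
wrist_force: [-0.5, -0.2, 0.6]
width: 0.0501
grasp_force: 0.0
```

```bash
python3 m.py 6
python3 - <<'E'
import cv2,numpy as np
a=cv2.imread('pics/scene_6.png')[170:320,210:460];b=cv2.imread('pics/side_6.png')[180:340,250:430]
cv2.imwrite('pics/c6.png',np.hstack([cv2.resize(a,(400,300)),cv2.resize(b,(400,355))[:300]]))
E
```

```text
20.05 [ 0.5133 -0.1114  0.3543] [-179.8571   -0.0716  103.2343] 0.05005287538632326
scene red [285.4068 229.7329] 87 [ 0.5157 -0.1112  0.2446] rect [ 0.5147 -0.1111] [23.1 27.3] 9.5 along -0.10848123687577152 across 0.0009404280317616849
scene yel [347.8039 218.2549] 20 [0.4831 0.0263 0.2158] rect [0.4834 0.0269] [16.7  7.7] 3.9 along 0.03302251458028541 across 0.0018970430686968411
scene yel [318.9792 226.625 ] 17 [ 0.4988 -0.0393  0.2163] rect [ 0.4977 -0.0394] [13.9  8.4] 13.5 along -0.03478014691457351 across 0.0007352346374348944
side red [357.221 249.   ] 79 [ 0.51   -0.1153  0.2424] rect [ 0.5096 -0.1142] [19.9 25.7] 16.8 along -0.11032494936228138 across -0.004806497666444816
side blue [378.0064 274.3013] 87 [ 0.5286 -0.2074  0.2424] rect [ 0.5291 -0.2084] [21.9 28. ] 15.0 along -0.20650347427720886 across -0.007271514942439989
side yel [329.4444 216.9722] 13 [0.4794 0.0264 0.2135] rect [0.4796 0.0263] [11.6  7.8] 18.3 along 0.0333442821652213 across -0.0019319785415818338
side yel [341.925 233.775] 14 [ 0.494  -0.0397  0.2145] rect [ 0.4938 -0.0392] [13.6  8.9] 26.4 along -0.033710472669562994 across -0.0030242530527027967
wrist red [323.0145 232.6225] 896 [ 0.5134 -0.1102  0.2428] rect [ 0.5134 -0.1104] [22.4 29.1] 13.6 along -0.10751312897852917 across -0.00022945979413630042
wrist blue [313.0364 332.3113] 302 [ 0.5262 -0.2038  0.2429] rect [ 0.5286 -0.2052] [15.5 26.1] 12.1 along -0.20321241667053097 across -0.007041259215443789
wrist yel [323.5429  60.0229] 174 [0.4813 0.0272 0.2146] rect [0.4813 0.0274] [12.6  8. ] 12.8 along 0.03401123221208285 across 1.914936946629108e-06
wrist yel [323.4483 143.9655] 145 [ 0.4969 -0.0388  0.2147] rect [ 0.4969 -0.0384] [13.2  7.7] 13.3 along -0.03359599780931685 across 0.00014366212706636147
```

View pics/c6.png

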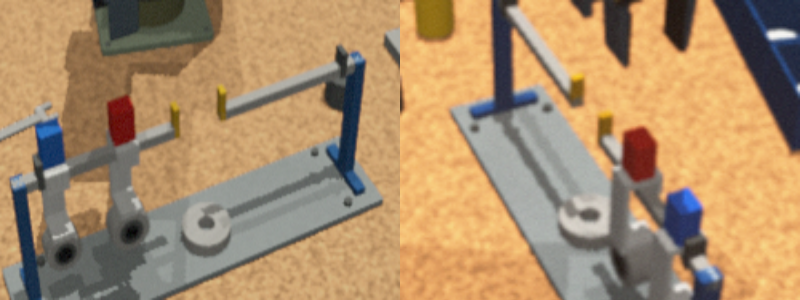

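Both carriers hang on the -y rail: blue at the collar (left panel (50,145)) and red between it and the stop (120,120). Both are straight and at the same height, and the gripper is clear.

```bash
python3 -c "
from station import *
print(job_done())"
```

```text
the job is handed in; nothing more can be done
None
```

I slid the blue carrier out to the collar, then lifted the red one over both end stops and lowered it gently onto the same rail, between the stop and blue; both hang straight, and the job was handed in after about 20 s of robot time (no verdict was returned).

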